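# Nudge the table microphone home on its charging base

## Robot

A 6-joint arm with a two-finger parallel gripper is mounted at the origin on a cart in front of the work surface, level with it; the furniture and walls round the work are solid. World frame = base frame: x ahead of the robot, y to its left, z up, the work surface at z = 0. Lengths are in m, angles in rad, forces in N, time in s.
With the tool pointing down it reaches from about 0.35 to 0.775 m from the base axis. Payload 5.5 kg.
Tool frame: the origin (TCP) lies on the centre line of the jaws, within the pads' length; the fingertips stand ctrl.nose_length ahead of it and the grasp point (between the pads) lies 5 mm behind it (ctrl.nose_length is the distance from the TCP to the fingertips, in m); z points along the fingers, y is the line along which they close (so a half turn about z gives the same grasp; the last joint's range is limited). The gripper opens to 85 mm and grips with 20 to 120 N. Pads are 22 mm wide; open, the fingers measure 114 mm over their backs; the gripper's body (76 mm by 85 mm) begins 54 mm behind the grasp point. The pads swing forward as they close: fully open they stand 13 mm farther back than shut.
Start: joints at [-1.47, 0.313, 0.046, 1.304, 0, 1.431], TCP at [0.137, -0.558, 0.245] pointing down, gripper open.
Joint ranges: [-2.76, 2.76], [-0.86, 1.69], [-1.03, 1.26], [-2.2, 2.34], [-1.47, 1.5], [-3.14, 3.14]. Speed limits (rad/s): [2.57, 2.57, 3.14, 3.14, 3.14, 3.14].

## Interface

Orientations are given as a unit quaternion [w, x, y, z].
In Python, from plant import ctrl gives the robot as it stands. Calls block until the motion is done:
- ctrl.movep(position, orientation): joint-space move of the TCP to a pose.
- ctrl.move_straight(position, attitude=None, vel=0.15): straight line of the TCP; attitude=None keeps the orientation; vel is the mean speed in m/s.
- ctrl.movej(angles): joint-space move.
- ctrl.set_gripper(opening): opening from 0.0 (shut) to 1.0 (fully open); the grip force is fixed at half the most; returns when the fingers have stopped.
- ctrl.wait(seconds).
- ctrl.ik(position, orientation): joint angles nearest the present ones, or None.
- ctrl.camera(name): name is "side" or "top" or "wrist"; returns a dict with "color" (480x640x3 uint8, red, green, blue), "vfov" (degrees; the focal length in pixels is half the picture's height over the tangent of half this angle, whatever the lens; pixels are square), "cx", "cy" (the principal point, pixels), "D" ([k1, k2, p1, p2, k3] as OpenCV has them; the pictures are not rectified), "R" (3x3) and "t" (3): a world point X has camera coordinates R X + t. Camera axes: x right, y down, z forward; pixel columns grow to the right and rows downward; lengths in m; the calibration is good to about 2 mm. A picture is of the moment at which its call begins. There is no depth.
A pose or a line that the arm cannot do raises ctrl.Unreachable and nothing moves.
- ctrl.close_job(): hands the job in; it is judged then, once.
Readings, each from a call of its own:
- ctrl.current_t(): time.
- ctrl.current_q(): joint angles.
- ctrl.current_qvel(): joint speeds.
- ctrl.current_joint_torque(): joint torques, N m.
- ctrl.current_eef_pos(): TCP position.
- ctrl.current_tool_rot(): TCP orientation.
- ctrl.current_force(): force on the tool from outside, world axes, zero at the start.
- ctrl.current_torque(): the same for the moment, N m.
- ctrl.current_gripper_width(): opening from 0.0 (shut) to 1.0 (fully open).
- ctrl.current_grip_force(): force on a finger pad.
Only numpy, scipy, OpenCV 4.12 (cv2) and the standard library are available. Lean on these libraries where they do the work, as an engineer would, in place of code of your own. Each camera call takes 0.05 s, during which the arm holds its last target. There are 200 camera calls.

## Task

One of the two table microphones on the charging base stands askew beside its seat, so it is not charging. With light taps or pushes of the fingertips low on its foot, slide it across until the foot drops fully into the empty round seat and it stands upright and centred like its neighbour. It is top-heavy: do not grip, lift or tip it, do not shove hard, and leave the base, the other microphone and everything else on the desk where they are.

Things in the scene. Friction and masses are not known exactly. Their poses are not given: they have to be found in the camera images.
- mic: the askew microphone: pawn-shaped, dark, 56 mm tall, about 110 g, top-heavy. Origin: centre of its underside, z up its axis. Foot 36 mm diameter, straight-sided from 1.5 to 12.5 mm height, then a 15 mm neck and a head of 33 mm diameter (widest at 41 mm). It starts upright on top of the base, 15 to 28 mm from the seat's middle. Pushed at the foot it slides (under 1.5 N); at the head it tips.
- seat (a point): middle of the floor of the empty seat, axes as the base's. The seat is a round recess, 39 mm diameter, 4 mm deep, mouth chamfered 1.5 mm: 1.5 mm play round the foot. Within about 8 mm of the middle the foot starts to dip in, leaning. When home, 8.5 mm of the foot's straight side stands above the base.
- base: the charging base, grey, loose, 0.9 kg on a rubber sole, 22 mm high, flat top, 92 mm wide (x), 184 mm long (y) with half-round ends. Origin: middle of its underside, z up. Seats at x = 0, y = +46 mm (the empty one) and y = -46 mm.
- mic_home: the other microphone, of the same shape, already home in the seat at y = -46 mm of the base. Origin: centre of its underside, z up. Leave it.
- clip: black binder clip, 32 x 42 x 36 mm, on the desk beside the base, on the side of the base (its -x) away from the askew microphone. Origin: centre of its underside. Leave it.
- memory_stick: memory stick, 18 x 53 x 8 mm, on the desk beside the base, on the same side as the clip. Origin: centre of its underside. Leave it.
- desk_mouse: computer mouse, 112 x 60 x 38 mm, at the desk's near edge. Origin: centre of its underside. Leave it.
- desk_stapler: black stapler, 36 x 145 x 57 mm, behind the base. Origin: centre of its underside. Leave it.
- note_pad: yellow pad of sticky notes, 77 x 77 x 17 mm, at the far right. Origin: centre of its underside. Leave it.
- loose_pen: blue pen, 145 mm long, 9 mm high, along the desk's near edge. Origin: centre of its underside. Leave it.

How it is judged:
At the end, for the whole second after the job is handed in: The microphone stands at rest in the empty seat: axis within 3 mm of the seat's middle, its underside within 1.2 mm of the seat's floor, leaning less than 0.05 rad; the other microphone still stands upright in its own seat and the base is within 8 mm of where it was (horizontal distance between mic and seat below 0.003 m and z of mic in the frame of base between 0.015 and 0.0192 m and angle between each of mic, mic_home's own z axis and vertical below 0.05 rad and linear speed of mic below 0.01 m/s and horizontal distance between mic_home and seat above 0.08 m and distance of base from where it was at the start of the episode below 0.008 m); the robot touches nothing.
It fails at once if the microphone is lifted off the base (z of mic in the frame of base above 0.034 m).
It fails at once if the microphone is knocked over or falls off the base (angle between mic's own z axis and vertical above 0.45 rad or z of mic in the frame of base below 0.012 m).
It fails at once if the microphone is shoved or gripped harder than 5 N (contact force between the fingers and mic above 5 N).
It fails at once if the base is shifted more than 8 mm or the other microphone is moved more than 10 mm or tipped (distance of base from where it was at the start of the episode above 0.008 m or distance of mic_home from where it was at the start of the episode above 0.01 m or angle between mic_home's own z axis and vertical above 0.2 rad).
It fails at once if something else on the desk is moved more than 15 mm (distance of any of clip, memory_stick, desk_mouse, desk_stapler, note_pad, loose_pen from where it was at the start of the episode above 0.015 m).
It also fails if it takes over 51 s, if anything falls off the work surface, if the arm or the gripper's body presses on something with over 40 N, if the wrist force passes 120 N, or if a joint passes its speed limit or range.

## Working session

There is one attempt and no reset: what is moved stays moved. The work goes in short steps, each a Python script; the robot and the scene stay as the last script left them, time stands still between calls to the robot, and variables do not carry over. Pictures are saved under pics/ and viewed, at most 10 in all, crops included, and the job is handed in when it is done.

```bash
mkdir -p pics; ls; python3 - <<'E'
from plant import ctrl
import cv2,numpy as np
for n in("top","side"):
    c=ctrl.camera(n); cv2.imwrite(f"pics/{n}0.png",c["color"][:,:,::-1]); print(n,c["vfov"],c["cx"],c["cy"],c["D"],np.round(-c["R"].T@c["t"],3),np.round(c["R"],2).tolist())
print(ctrl.nose_length,ctrl.current_t(),ctrl.current_tool_rot(),ctrl.current_force())
E
```

```text
pics
plant.py
top 48.98058373468988 320.4812593912568 240.08699957993989 [-0.13890757  0.          0.          0.          0.        ] [ 0.364 -0.254  0.937] [[0.03, -1.0, 0.03], [-0.99, -0.03, -0.16], [0.16, -0.03, -0.99]]
side 47.776732532010705 319.36420390863356 233.28412364868888 [-0.0980793  0.         0.         0.         0.       ] [ 0.476 -1.115  0.705] [[1.0, -0.04, 0.02], [-0.01, -0.62, -0.79], [0.04, 0.79, -0.62]]
0.014 0.1 [-8.17284062e-04  9.92761895e-01  1.20096425e-01  3.03929591e-05] [-0.43354645 -0.11684923 -0.74943984]
```

View pics/top0.png

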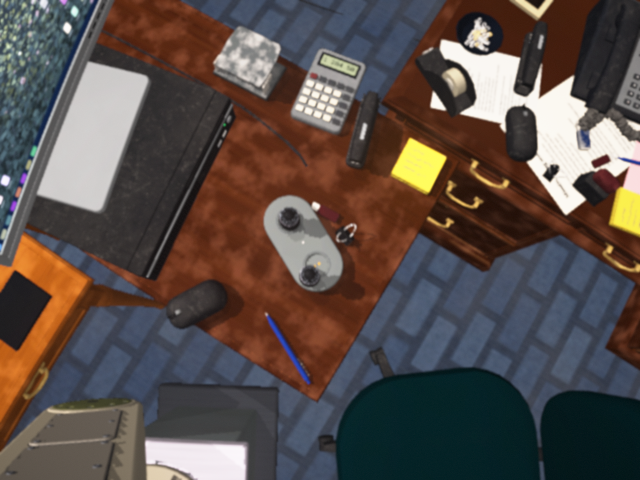

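View pics/side0.png

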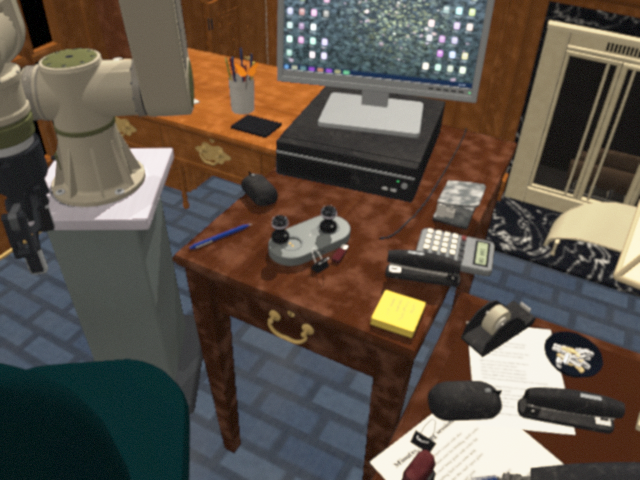

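The top view shows the base centred near (303,243), the home mic near (290,217), the empty seat near (319,265) and the askew mic near (311,274). The side view agrees. Next I'll take closer pictures with the wrist camera.

```bash
cat > h.py <<'E'
from plant import ctrl
import cv2,numpy as np
from scipy.spatial.transform import Rotation as Ro
def K(c):
    f=240/np.tan(np.radians(c["vfov"])/2); return np.array([[f,0,c["cx"]],[0,f,c["cy"]],[0,0,1.]])
def plane(c,uv,z):
    p=cv2.undistortPoints(np.array(uv,float).reshape(-1,1,2),K(c),np.array(c["D"]))[:,0]
    d=np.c_[p,np.ones(len(p))]@c["R"]; o=-c["R"].T@c["t"]
    return o+d*((z-o[2])/d[:,2])[:,None]
def proj(c,X):
    return cv2.projectPoints(np.array(X,float).reshape(-1,1,3),cv2.Rodrigues(np.array(c["R"]))[0],np.array(c["t"]),K(c),np.array(c["D"]))[0][:,0]
def quat(R): return Ro.from_matrix(R).as_quat()[[3,0,1,2]]
def down(yaw,tilt=0.):
    "tool x along yaw (horizontal); tilt leans z toward +x"
    R=Ro.from_euler('z',yaw)*Ro.from_euler('x',np.pi)*Ro.from_euler('y',tilt)
    return quat(R.as_matrix())
E
python3 - <<'E'
from h import *
c=ctrl.camera("top"); P=plane(c,[[303,243],[319,265],[290,217],[311,274]],.022);print(P.round(3))
R0=Ro.from_quat(np.array(ctrl.current_tool_rot())[[1,2,3,0]]).as_matrix();print(R0.round(2), Ro.from_quat(down(0,.2)[[1,2,3,0]]).as_matrix().round(2))
w=ctrl.camera("wrist");o=-w["R"].T@w["t"];print("cam in tool",R0.T@(o-ctrl.current_eef_pos()),(w["R"]@R0).round(2),w["vfov"])
m=P[0]
# camera placed over the base: keep present yaw
q=ctrl.current_tool_rot(); off=o-np.array(ctrl.current_eef_pos())
best=None
for yaw in np.arange(-3,3.1,.25):
    Rt=Ro.from_quat(down(yaw)[[1,2,3,0]]).as_matrix(); p=m-Rt@(R0.T@off); p[2]=.20
    j=ctrl.ik(p,down(yaw)); 
    if j is not None: print(round(yaw,2),p.round(3),np.round(j,2))
E
```

```text
[[ 0.504 -0.247  0.022]
 [ 0.466 -0.276  0.022]
 [ 0.55  -0.222  0.022]
 [ 0.45  -0.263  0.022]]
[[ 0.97  0.24 -0.  ]
 [ 0.24 -0.97  0.  ]
 [ 0.   -0.   -1.  ]] [[ 0.98 -0.    0.2 ]
 [ 0.   -1.   -0.  ]
 [ 0.2   0.   -0.98]]
cam in tool [ 0.07486501  0.00097362 -0.12943409] [[-0.    1.   -0.  ]
 [-0.96 -0.   -0.29]
 [-0.29  0.    0.96]] 71.38132455285749
-3.0 [ 0.578 -0.237  0.2  ] [-0.52  0.43  0.1   1.24  0.   -0.66]
-2.75 [ 0.574 -0.219  0.2  ] [-0.5   0.4   0.07  1.23  0.   -0.89]
-2.5 [ 0.565 -0.203  0.2  ] [-0.48  0.38  0.03  1.22  0.   -1.12]
-2.25 [ 0.552 -0.189  0.2  ] [-0.47  0.35 -0.02  1.21  0.   -1.36]
-2.0 [ 0.536 -0.179  0.2  ] [-0.46  0.31 -0.07  1.19  0.   -1.61]
-1.75 [ 0.518 -0.173  0.2  ] [-0.47  0.28 -0.12  1.18  0.   -1.86]
-1.5 [ 0.5   -0.172  0.2  ] [-0.48  0.24 -0.16  1.17  0.   -2.13]
-1.25 [ 0.482 -0.176  0.2  ] [-0.51  0.21 -0.2   1.16  0.   -2.4 ]
-1.0 [ 0.465 -0.183  0.2  ] [-0.54  0.19 -0.23  1.15  0.   -2.68]
-0.75 [ 0.45  -0.195  0.2  ] [-0.57  0.17 -0.25  1.15  0.   -2.96]
-0.5 [ 0.439 -0.21   0.2  ] [-0.61  0.16 -0.26  1.15  0.    3.03]
-0.25 [ 0.43
[... 205 characters left out ...]
 0.2  ] [-0.73  0.23 -0.18  1.16  0.    1.92]
0.75 [ 0.449 -0.297  0.2  ] [-0.73  0.26 -0.14  1.17  0.    1.66]
1.0 [ 0.463 -0.309  0.2  ] [-0.73  0.29 -0.09  1.18  0.    1.41]
1.25 [ 0.48  -0.318  0.2  ] [-0.72  0.33 -0.04  1.2   0.    1.17]
1.5 [ 0.498 -0.322  0.2  ] [-0.71  0.36  0.01  1.21  0.    0.93]
1.75 [ 0.517 -0.321  0.2  ] [-0.69  0.39  0.05  1.23  0.    0.7 ]
2.0 [ 0.534 -0.315  0.2  ] [-0.66  0.42  0.09  1.24  0.    0.48]
2.25 [ 0.55  -0.306  0.2  ] [-0.63  0.44  0.11  1.25  0.    0.26]
2.5 [ 0.564 -0.293  0.2  ] [-0.61  0.45  0.13  1.25  0.    0.04]
2.75 [ 0.573 -0.276  0.2  ] [-0.58  0.45  0.13  1.26  0.   -0.18]
3.0 [ 0.578 -0.258  0.2  ] [-0.55  0.44  0.12  1.25  0.   -0.41]
```

```bash
cat > look.py <<'E'
from h import *
import pickle,sys
def look(name,target,yaw,z=.15):
    p=np.array([target[0]-.075*np.cos(yaw),target[1]-.075*np.sin(yaw),z])
    ctrl.movep(p,down(yaw)); ctrl.wait(.3)
    c=ctrl.camera("wrist"); pickle.dump(c,open(f"{name}.pkl","wb"))
    cv2.imwrite(f"pics/{name}.png",c["color"][:,:,::-1])
E
python3 - <<'E'
from look import *
look("w1",(.485,-.262),1.2)
look("w2",(.485,-.262),2.5)
print(ctrl.current_t())
a,b=[cv2.imread(f"pics/w{i}.png") for i in(1,2)]
cv2.imwrite("pics/w12.png",cv2.resize(np.vstack([a[:300],b[:300]]),(640,600)))
E
```

```text
3.4833
```

View pics/w12.png

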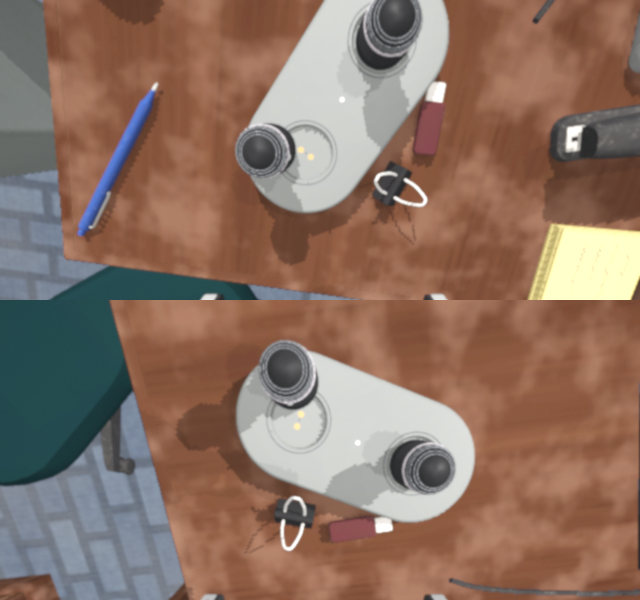

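The crops show the base outline clearly. In w1 the seat is near (304,152) and the mic head near (262,150). In w2 the seat is near (299,122) and the head near (288,70). I'll fit models of the base outline and both mics to the two views together.

```bash
cat > fit.py <<'E'
from h import *
import pickle
from scipy.optimize import least_squares,minimize
PROF=[(0,16.5),(1.5,18),(12.5,18),(16,7.5),(26,7.5),(32,13.5),(41,16.5),(50,13.5),(56,6)]
A=np.linspace(0,2*np.pi,60,endpoint=False); CI=np.c_[np.cos(A),np.sin(A)]
def sil(c,x,y,z,S=4):
    m=np.zeros((480*S//2,640*S//2),np.uint8); S=S//2
    C=[proj(c,np.c_[CI*r/1000+[x,y],np.full(60,z+h/1000)]) for h,r in PROF]
    for a,b in zip(C,C[1:]):
        cv2.fillConvexPoly(m,np.round(cv2.convexHull(np.vstack([a,b]).astype(np.float32))[:,0]*S*16).astype(int),255,shift=4)
    return cv2.resize(m,(640,480),interpolation=cv2.INTER_AREA)/255.
def dark(c,box=None):
    im=c["color"].astype(int); m=((im.max(2)<105)&(im.max(2)-im.min(2)<28)).astype(np.uint8)
    return cv2.morphologyEx(m,cv2.MORPH_CLOSE,np.ones((7,7)))
def fitmic(cs,x0,z):
    ds=[dark(c) for c in cs]; rois=[]
    for c in cs:
        p=sil(c,*x0,z)>0; rois.append(cv2.dilate(p.astype(np.uint8),np.ones((25,25))))
    def f(p): return sum((np.abs(sil(c,p[0]*.01,p[1]*.01,z)-d)*r).sum() for c,d,r in zip(cs,ds,rois))
    s=minimize(f,np.array(x0)*100,method="Nelder-Mead",options=dict(initial_simplex=np.array(x0)*100+np.array([[0,0],[.6,0],[0,.6]]),xatol=.005))
    return s.x/100,s.fun
def stadium(x,y,th,z):
    t=np.linspace(-np.pi/2,np.pi/2,30)
    P=np.vstack([np.c_[.046*np.cos(t),.046*np.sin(t)]@np.array([[0,1],[-1,0]])*[1,1]+[0,.046],
                 np.c_[.046*np.cos(t),.046*np.sin(t)]@np.array([[0,-1],[1,0]])+[0,-.046]])
    R=np.array([[np.cos(th),-np.sin(th)],[np.sin(th),np.cos(th)]])
    return np.c_[P@R.T+[x,y],np.full(len(P),z)]
def fitbase(cs,p0):
    es=[]
    for c in cs:
        im=c["color"].astype(int); m=((im.min(2)>110)&(im.max(2)-im.min(2)<28)).astype(np.uint8)
        n,l,st,_=cv2.connectedComponentsWithStats(m); k=1+np.argmax([st[i,4] if st[i,1]<300 else 0 for i in range(1,n)])
        q=cv2.convexHull(cv2.findContours((l==k).astype(np.uint8),0,1)[0][0]); e=cv2.findContours((l==k).astype(np.uint8),0,1)[0][0][:,0].astype(float)
        es.append(e[(e[:,0]>2)&(e[:,1]>2)])
    def f(p):
        o=[]
        for c,e in zip(cs,es):
            H=cv2.convexHull(np.vstack([proj(c,stadium(*p,z)) for z in(0.,.022)]).astype(np.float32))
            o+=[cv2.pointPolygonTest(H,tuple(map(float,q)),True) for q in e]
        return o
    s=least_squares(f,p0,loss="cauchy",f_scale=1.,x_scale=[.01,.01,.1],diff_step=1e-4)
    return s.x,np.median(np.abs(f(s.x)))
def seats(b): 
    u=np.array([-np.sin(b[2]),np.cos(b[2])])*.046; return b[:2]+u,b[:2]-u
E
python3 - <<'E'
from fit import *
cs=[pickle.load(open(f"w{i}.pkl","rb")) for i in(1,2)]
th=np.arctan2(-.276+.222,.466-.55)-np.pi/2
for C in(cs,cs[:1],cs[1:]):
    b,e=fitbase(C,[.504,-.247,th]); s,h=seats(b); print("base",b.round(4),e,"seats",s.round(4),h.round(4))
    g=s+(.02*np.array([np.cos(b[2]),np.sin(b[2])]))
    print(" mic",fitmic(C,g,.022)," home",fitmic(C,h,.018))
b,e=fitbase(cs,[.504,-.247,th]);s,h=seats(b);m,_=fitmic(cs,s+(.02*np.array([np.cos(b[2]),np.sin(b[2])])),.022);k,_=fitmic(cs,h,.018)
o=[]
for c in cs:
    im=c["color"][:,:,::-1].copy()
    for p,z,col in((m,.022,(0,0,255)),(k,.018,(255,0,0))):
        cv2.drawContours(im,cv2.findContours((sil(c,*p,z)>.5).astype(np.uint8),0,1)[0],-1,col,1)
    for z in(0,.022): cv2.polylines(im,[np.round(proj(c,stadium(*b,z))).astype(int)],True,(0,255,0),1)
    cv2.polylines(im,[np.round(proj(c,np.c_[CI*.0195+s,np.full(60,.022)])).astype(int)],True,(255,0,255),1)
    o.append(cv2.resize(im[0:250,200:500],(600,500))[:, :])
cv2.imwrite("pics/fit.png",cv2.resize(np.hstack(o),(800,333)))
E
```

```text
base [ 0.5057 -0.2471 -4.1389] 1.3057564465916902 seats [ 0.4671 -0.272 ] [ 0.5444 -0.2221]
 mic (array([ 0.43478851, -0.26568486]), np.float64(1560.243137254902))  home (array([ 0.54423461, -0.22217172]), np.float64(1264.976470588235))
base [ 0.506  -0.2465 -4.1255] 5.455624055817513 seats [ 0.4677 -0.272 ] [ 0.5443 -0.2211]
 mic (array([ 0.44538005, -0.26526591]), np.float64(669.0392156862745))  home (array([ 0.54421432, -0.2221617 ]), np.float64(560.3607843137254))
base [ 0.5054 -0.2473 -4.1447] 0.9834568604641172 seats [ 0.4667 -0.272 ] [ 0.5442 -0.2226]
 mic (array([ 0.43425512, -0.26045904]), np.float64(796.7490196078431))  home (array([ 0.54281019, -0.22421116]), np.float64(673.0980392156862))
```

View pics/fit.png

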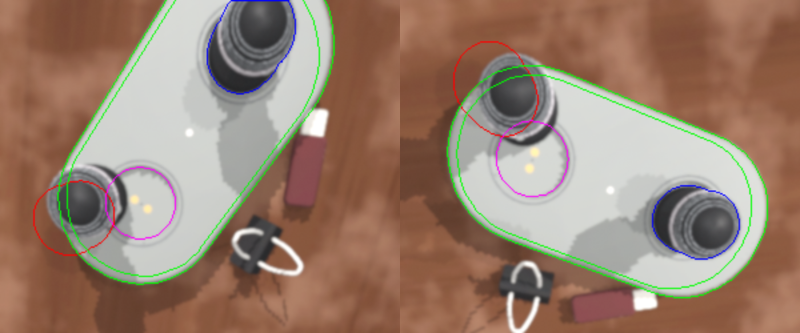

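The base and seat overlays match well. The mic fit is off because the shadow and the head ring upset the dark mask. I'll triangulate the head from w1 (261,152) and w2 (289,68), then refine on image gradients.

```bash
cat >> fit.py <<'E'
def gradfit(cs,x0,z,rad=.005,step=.0005):
    G=[]
    for c in cs:
        g=cv2.GaussianBlur(c["color"],(0,0),1.).astype(np.float32)
        gx,gy=[cv2.Sobel(g,cv2.CV_32F,*d) for d in((1,0),(0,1))]
        G.append(np.minimum(np.sqrt((gx**2+gy**2).sum(2)),250))
    best=(-1,)
    for dx in np.arange(-rad,rad+1e-6,step):
        for dy in np.arange(-rad,rad+1e-6,step):
            v=0
            for c,g in zip(cs,G):
                q=cv2.findContours((sil(c,x0[0]+dx,x0[1]+dy,z)>.5).astype(np.uint8),0,1)[0][0][:,0]
                q=q[(q>1).all(1)&(q[:,0]<638)]; v+=g[q[:,1],q[:,0]].mean()
            if v>best[0]: best=(v,x0[0]+dx,x0[1]+dy)
    return np.array(best[1:]),best[0]
E
python3 - <<'E'
from fit import *
cs=[pickle.load(open(f"w{i}.pkl","rb")) for i in(1,2)]
uv=[(261,152),(289,68)]
f=lambda X:np.concatenate([proj(c,X)[0]-u for c,u in zip(cs,uv)])
s3=least_squares(f,[.45,-.265,.065]);print("head",s3.x.round(4),f(s3.x).round(1))
b,_=fitbase(cs,[.504,-.247,-4.14]);s,h=seats(b)
m,v=gradfit(cs,s3.x[:2],.022);k,v2=gradfit(cs,h,.018);print(m,v,k,v2,"seat",s,h)
ax=np.array([[np.cos(b[2]),np.sin(b[2])],[-np.sin(b[2]),np.cos(b[2])]])
print("mic-seat",np.linalg.norm(m-s),ax@(m-s),"home",ax@(k-h), [gradfit([c],m,.022)[0] for c in cs])
o=[]
for c in cs:
    im=c["color"][:,:,::-1].copy(); S=4; y0=20 if c is cs[1] else 80
    im=cv2.resize(im[y0:y0+130,210:360],None,fx=S,fy=S,interpolation=cv2.INTER_CUBIC)[:,:]
    for h_,r in PROF[1:]: cv2.polylines(im,[np.round((proj(c,np.c_[CI*r/1000+m,np.full(60,.022+h_/1000)])-[210,y0]+.5)*S).astype(int)],True,(0,0,255) if h_<13 else (0,255,255) if h_==41 else (0,160,0),1)
    o.append(im)
cv2.imwrite("pics/fit2.png",cv2.resize(np.hstack(o),(800,347)))
E
```

```text
head [ -9371.2697   1059.8962 -49782.7499] [-1.1 -1.5 -1.2  1.3]Traceback (most recent call last):
  File "<stdin>", line 7, in <module>
  File "fit.py", line 56, in gradfit
    q=cv2.findContours((sil(c,x0[0]+dx,x0[1]+dy,z)>.5).astype(np.uint8),0,1)[0][0][:,0]
      ~~~~~~~~~~~~~~~~~~~~~~~~~~~~~~~~~~~~~~~~~~~~~~~~~~~~~~~~~~~~~~~~~~~~~~~~~^^^
IndexError: tuple index out of range
```

The two cameras sat over the same point, so there is no baseline. I'll take a third view, shifted sideways.

```bash
cat > show.py <<'E'
from fit import *
def overlay(cs,m,z,out,s=None):
    o=[]
    for c in cs:
        S=4; u=proj(c,[[*m,.05]])[0]; x0=int(np.clip(u[0]-50,0,540)); y0=int(np.clip(u[1]-60,0,360))
        im=cv2.resize(c["color"][y0:y0+120,x0:x0+100,::-1],None,fx=S,fy=S,interpolation=cv2.INTER_CUBIC)
        L=[(r,m,z+h_/1000,(0,0,255) if h_<13 else (0,255,255)) for h_,r in PROF if h_ in(1.5,12.5,41)]
        if s is not None: L.append((19.5,s,.022,(255,0,255)))
        for r,p,zz,col in L: cv2.polylines(im,[np.round((proj(c,np.c_[CI*r/1000+p,np.full(60,zz)])-[x0,y0]+.5)*S).astype(int)],True,col,1)
        o.append(im)
    o=np.hstack(o); cv2.imwrite(out,cv2.resize(o,None,fx=800/o.shape[1],fy=800/o.shape[1]) if o.shape[1]>800 else o)
E
python3 - <<'E'
from look import *
from show import *
look("w3",(.40,-.29),2.5)
cs=[pickle.load(open(f"w{i}.pkl","rb")) for i in(1,2,3)]
b,_=fitbase(cs[:2],[.504,-.247,-4.14]);s,h=seats(b)
i1=plane(cs[0],[(261,152)],.063)[0],plane(cs[1],[(289,68)],.063)[0];print(np.round(i1,4))
m,v=gradfit(cs,(i1[0][:2]+i1[1][:2])/2,.022);k,v2=gradfit(cs[:2],h,.018);print(m,v,k,v2,"seat",s,h)
print("single",[gradfit([c],m,.022)[0].round(4) for c in cs])
print("height check (z of underside: score)",[(z,round(gradfit(cs,m,z)[1],1)) for z in(.012,.017,.022,.027,.032)])
ax=np.array([[np.cos(b[2]),np.sin(b[2])],[-np.sin(b[2]),np.cos(b[2])]])
print("mic-seat",np.linalg.norm(m-s),ax@(m-s),"home",ax@(k-h),"t",ctrl.current_t())
overlay(cs,m,.022,"pics/fit2.png",s)
E
```

```text
[[ 0.4443 -0.2603  0.063 ]
 [ 0.4441 -0.2576  0.063 ]]
[ 0.44470029 -0.25997239] 546.5836 [ 0.54488828 -0.2220918 ] 472.1829 seat [ 0.46710863 -0.27201028] [ 0.54438828 -0.2220918 ]
single [array([ 0.4447, -0.26  ]), array([ 0.4442, -0.2605]), array([ 0.4462, -0.26  ])]
height check (z of underside: score) [(0.012, np.float32(516.0)), (0.017, np.float32(508.9)), (0.022, np.float32(546.6)), (0.027, np.float32(570.5)), (0.032, np.float32(476.8))]
mic-seat 0.025437062020995164 [0.02227037 0.01229125] home [-0.0002713 -0.00042  ] t 4.2833
```

View pics/fit2.png

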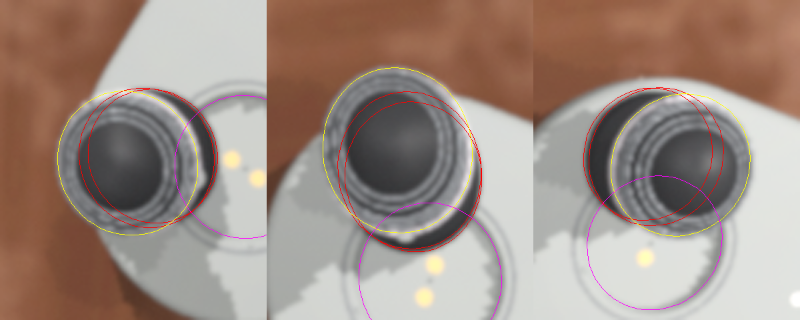

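The overlay lines up in all three views. The mic is at (0.4447,−0.2600), the seat at (0.4671,−0.2720), so it has 25.4 mm to go. I'll push with the shut fingers' flat side, tips leaning forward so the head stays clear. First I'll push part of the way with force readings, then retreat and look.

```bash
cat > push.py <<'E'
from look import *
from show import *
TILT=.15; SEAT=np.array([.4671,-.2720])
class Push:
    def __init__(s,d,h=.0262):
        s.d=np.array(d)/np.linalg.norm(d); s.h=h
        s.q=down(np.arctan2(-s.d[1],-s.d[0]),-TILT)
        s.R=Ro.from_quat(s.q[[1,2,3,0]]).as_matrix()
    def tcp(s,c,dz=0): # c: foot centre that the leading tip edge is to leave behind it
        e=np.array([*(np.array(c)-.018*s.d),s.h+dz]); return e-s.R@[-.011,0,ctrl.nose_length]
    def approach(s,m,gap):
        c=np.array(m)-gap*s.d; ctrl.movep(s.tcp(c,.07),s.q); ctrl.move_straight(s.tcp(c),s.q,vel=.1); ctrl.wait(.2); s.f0=np.array(ctrl.current_force())
    def force(s): f=np.array(ctrl.current_force())-s.f0; return f[:2]@s.d,f[2]
    def go(s,c,vel=.02,lim=-2.5):
        ctrl.move_straight(s.tcp(c),s.q,vel=vel); f=s.force(); print("c",np.round(c,4),"F",np.round(f,2)); return f[0]>lim
E
python3 - <<'E'
from push import *
m=np.array([.4447,-.2600]); P=Push(SEAT-m)
ctrl.set_gripper(0.); print("nose",ctrl.nose_length,"t",ctrl.current_t())
P.approach(m,.010)
print("t",ctrl.current_t(),"z err",(np.array(ctrl.current_eef_pos())-P.tcp(m-.01*P.d)).round(4),P.R[:,2].round(2))
for a in(-.006,-.003,-.001,.001,.003,.006,.009,.011):
    if not P.go(m+a*P.d): break
c=m+a*P.d
ctrl.move_straight(P.tcp(c-.02*P.d),P.q,vel=.1); ctrl.move_straight(P.tcp(c-.02*P.d,.1),P.q,vel=.2)
look("x1",(.44,-.28),2.5); print("t",ctrl.current_t())
C=[pickle.load(open("x1.pkl","rb"))]; n,v=gradfit(C,c,.022,rad=.008); print("mic",n,v,"moved",(n-m)@P.d,"lat",np.cross(P.d,n-m),"to seat",SEAT-n)
b,e=fitbase(C,[.504,-.247,-4.14]); print(seats(b),e)
overlay(C,n,.022,"pics/x1o.png",SEAT)
E
```

```text
nose 0.014 t 5.05
t 6.6333 z err [ 0.0005 -0.0005  0.0007] [ 0.13 -0.07 -0.99]
c [ 0.4394 -0.2572] F [-0.06 -0.18]
c [ 0.4421 -0.2586] F [ 0.04 -1.19]
c [ 0.4438 -0.2595] F [-0.65  0.44]
c [ 0.4456 -0.2605] F [-0.42 -0.18]
c [ 0.4473 -0.2614] F [ 0.28 -0.05]
c [ 0.45   -0.2628] F [-0.28 -0.18]
c [ 0.4526 -0.2642] F [-0.24 -0.92]
c [ 0.4544 -0.2652] F [ 0.28 -0.12]
t 10.8
mic [ 0.45639628 -0.26719444] 156.57524 moved 0.013707402765088422 lat -0.0008185171150267437 to seat [ 0.01070372 -0.00480556]
(array([ 0.46705079, -0.2724208 ]), array([ 0.5442432 , -0.22236751])) 0.6969479090539693<stdin>:11: DeprecationWarning: Arrays of 2-dimensional vectors are deprecated. Use arrays of 3-dimensional vectors instead. (deprecated in NumPy 2.0)
```

View pics/x1o.png

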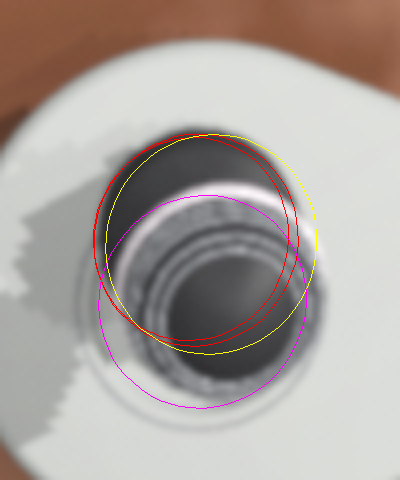

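The base hasn't moved. The foot has begun to dip into the seat, because the head stands ahead of where an upright mic's would be. I'll take a second view and fit the lean before the final push, since the foot's rear edge may be raised.

```bash
cat > lean.py <<'E'
from push import *
def ring(p,d,h,r): # p=(along d rel. seat, lateral, z of underside centre, lean toward d, lean lateral)
    n=np.array([-d[1],d[0]]); R=Ro.from_rotvec([*(n*p[3]-d*p[4]),0]).as_matrix()
    o=np.array([*(SEAT+p[0]*d+p[1]*n),p[2]])
    return o+np.c_[CI*r/1000,np.full(60,h/1000)]@R.T
def sill(c,p,d):
    m=np.zeros((480,640),np.uint8); C=[proj(c,ring(p,d,h,r)) for h,r in PROF]
    for a,b in zip(C,C[1:]): cv2.fillConvexPoly(m,np.round(cv2.convexHull(np.vstack([a,b]).astype(np.float32))[:,0]*16).astype(int),255,shift=4)
    return m
def leanfit(cs,d,p0,n=1500,seed=0):
    from scipy.optimize import differential_evolution
    G=[]
    for c in cs:
        g=cv2.GaussianBlur(c["color"],(0,0),1.5).astype(np.float32); gx,gy=[cv2.Sobel(g,cv2.CV_32F,*k) for k in((1,0),(0,1))]
        G.append(np.minimum(np.sqrt((gx**2+gy**2).sum(2)),200))
    def f(p):
        v=0
        for c,g in zip(cs,G):
            q=cv2.findContours(sill(c,p,d),0,1)[0][0][:,0]; v-=g[q[:,1],q[:,0]].mean()
        return v
    B=[(p0[0]-.008,p0[0]+.008),(-.004,.004),(.017,.026),(-.1,.4),(-.12,.12)]
    s=differential_evolution(f,B,maxiter=40,popsize=10,seed=seed,polish=False); return s.x,s.fun
def ov(cs,p,d,out):
    o=[]
    for c in cs:
        S=4; u=proj(c,[[*SEAT,.04]])[0]; x0=int(np.clip(u[0]-50,0,540)); y0=int(np.clip(u[1]-50,0,380))
        im=cv2.resize(c["color"][y0:y0+100,x0:x0+100,::-1],None,fx=S,fy=S,interpolation=cv2.INTER_CUBIC)
        L=[(ring(p,d,h,r),(0,0,255) if h<13 else (0,255,255)) for h,r in PROF if h in(1.5,12.5,41)]+[(np.c_[CI*.0195+SEAT,np.full(60,.022)],(255,0,255))]
        for X,col in L: cv2.polylines(im,[np.round((proj(c,X)-[x0,y0]+.5)*S).astype(int)],True,col,1)
        o.append(im)
    cv2.imwrite(out,np.hstack(o))
E
python3 - <<'E'
from lean import *
look("x2",(.46,-.275),1.2); print("t",ctrl.current_t())
cs=[pickle.load(open(f"x{i}.pkl","rb")) for i in(1,2)]
d=SEAT-[.4447,-.26]; d/=np.linalg.norm(d)
for s in(0,1): p,v=leanfit(cs,d,[-.009],seed=s); print(p.round(4),v)
ov(cs,p,d,"pics/x2o.png")
E
```

```text
t 12.25
[-1.57e-02  3.00e-04  1.74e-02  3.23e-01 -2.20e-03] -351.513671875
[-0.0155  0.0006  0.0191  0.3069 -0.0157] -349.338134765625
```

View pics/x2o.png

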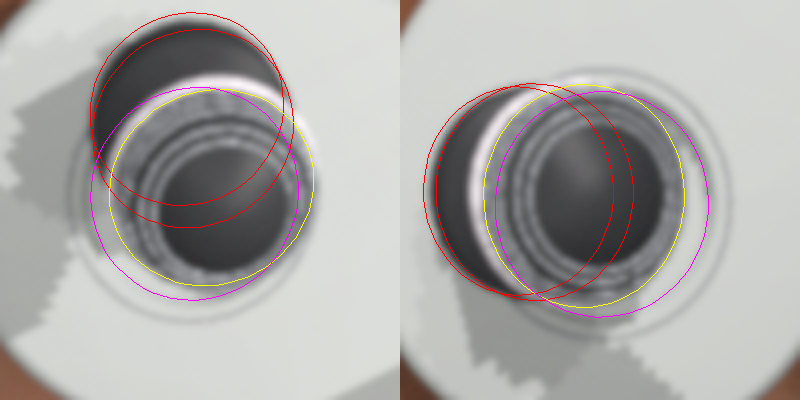

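The foot is about 12–13 mm from the middle and leans forward about 0.27 rad on the rim, so its rear edge is raised to roughly z = 28 mm. I'll raise the tip to about 30 mm so it bears on the straight side and can't go underneath, push about 6 mm, and look again.

```bash
python3 - <<'E'
from lean import *
d=SEAT-[.4447,-.26]; P=Push(d,h=.0293); d=P.d
P.approach(SEAT-.0144*d,.006); print("t",ctrl.current_t())
for a in(-.0165,-.0145,-.0135,-.0125,-.0115,-.0105,-.0095,-.0085):
    if not P.go(SEAT+a*d,vel=.012): break
c=SEAT+a*d
ctrl.move_straight(P.tcp(c-.015*d),P.q,vel=.06); ctrl.move_straight(P.tcp(c-.015*d,.1),P.q,vel=.2)
look("y1",(.44,-.28),2.5); look("y2",(.46,-.275),1.2); print("t",ctrl.current_t())
cs=[pickle.load(open(f"y{i}.pkl","rb")) for i in(1,2)]
p,v=leanfit(cs,d,[-.007]); print(p.round(4),v); b,e=fitbase(cs,[.504,-.247,-4.14]); print(seats(b),e)
ov(cs,p,d,"pics/y2o.png")
E
```

```text
t 14.5167
c [ 0.4526 -0.2642] F [ 0.91 -1.06]
c [ 0.4543 -0.2652] F [ 0.69 -0.68]
c [ 0.4552 -0.2656] F [ 0.89 -0.61]
c [ 0.4561 -0.2661] F [-0.44 -1.16]
c [ 0.457  -0.2666] F [ 0.97 -1.66]
c [ 0.4578 -0.267 ] F [-0.05 -1.59]
c [ 0.4587 -0.2675] F [ 0.88 -1.28]
c [ 0.4596 -0.268 ] F [ 0.47 -1.66]
t 20.1917
[-0.0119  0.      0.018   0.2637  0.0023] -342.0015563964844
(array([ 0.46734575, -0.27221752]), array([ 0.54424451, -0.22171424])) 0.8790104964952598
```

View pics/y2o.png

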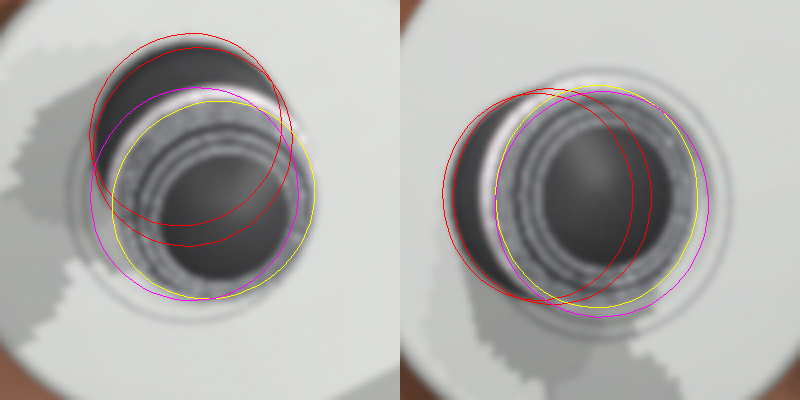

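The mic moved about 3 mm, to about −9.5 mm, and leans less. The base is unmoved. I'll continue with two tip heights, then take short steps to the end.

```bash
cat >> push.py <<'E'
def fav(P,n=6):
    v=[]
    for _ in range(n): v.append(P.force()); ctrl.wait(.02)
    return np.mean(v,0)
E
python3 - <<'E'
from lean import *
d=SEAT-[.4447,-.26]; P=Push(d,h=.0285); d=P.d
P.approach(SEAT-.0085*d,.006); P.f0=P.f0+[*0*d,0]; print("t",ctrl.current_t())
for a in(-.0085,-.0075,-.0065,-.0055,-.0045):
    if not P.go(SEAT+a*d,vel=.012): break
ctrl.move_straight(P.tcp(SEAT-.0085*d),P.q,vel=.04); P.h=.0265; ctrl.move_straight(P.tcp(SEAT-.0085*d),P.q,vel=.03)
f0=fav(P,10)
for a in(-.005,-.004,-.003,-.002,-.0015,-.001):
    ctrl.move_straight(P.tcp(SEAT+a*d),P.q,vel=.012); f=fav(P)-f0; print(a,f.round(2))
    if f[0]<-2: break
c=SEAT+a*d
ctrl.move_straight(P.tcp(c-.015*d),P.q,vel=.06); ctrl.move_straight(P.tcp(c-.015*d,.1),P.q,vel=.2)
look("z1",(.44,-.28),2.5); look("z2",(.46,-.275),1.2); print("t",ctrl.current_t())
cs=[pickle.load(open(f"z{i}.pkl","rb")) for i in(1,2)]
p,v=leanfit(cs,d,[-.002]); print(p.round(4),v); b,e=fitbase(cs,[.504,-.247,-4.14]); print(seats(b),e)
ov(cs,[0,0,.018,0,0],d,"pics/z2o.png")
E
```

```text
t 22.4583
c [ 0.4596 -0.268 ] F [-0.36 -0.07]
c [ 0.4605 -0.2685] F [-0.61 -0.86]
c [ 0.4614 -0.2689] F [-0.52 -0.07]
c [ 0.4623 -0.2694] F [-0.11 -0.68]
c [ 0.4631 -0.2699] F [-1.09  0.08]
-0.005 [-0.13  0.07]
-0.004 [-0.27 -0.15]
-0.003 [-0.5  -0.27]
-0.002 [-0.01 -0.41]
-0.0015 [-0.32 -0.42]
-0.001 [-0.73  0.6 ]
t 30.425
[-0.0017 -0.      0.017   0.0113 -0.0313] -282.6766662597656
(array([ 0.46736793, -0.27222277]), array([ 0.54425603, -0.22170326])) 0.871052088481009
```

View pics/z2o.png

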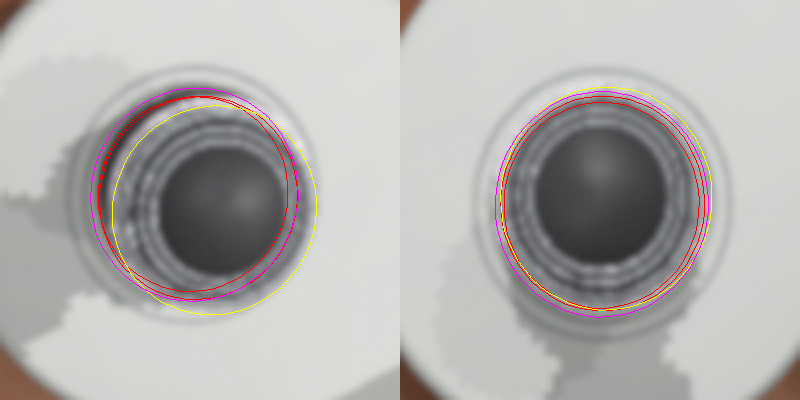

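The mic now looks upright in the seat, about 1.3 mm behind centre. I'll give it one more gentle nudge of about 1 mm, watching the force, so it is certainly off the chamfer, then check and compare.

```bash
python3 - <<'E'
from lean import *
d=SEAT-[.4447,-.26]; P=Push(d,h=.0265); d=P.d
P.approach(SEAT-.001*d,.005); f0=fav(P,10)
for a in(-.0015,-.001,-.0006,-.0002,.0002):
    ctrl.move_straight(P.tcp(SEAT+a*d),P.q,vel=.01); f=fav(P)-f0; print(a,f.round(2))
    if f[0]<-1.6: break
c=SEAT+a*d
ctrl.move_straight(P.tcp(c-.015*d),P.q,vel=.06); ctrl.move_straight(P.tcp(c-.015*d,.1),P.q,vel=.2)
look("v1",(.44,-.28),2.5); look("v2",(.485,-.262),1.2); print("t",ctrl.current_t())
cs=[pickle.load(open(f"v{i}.pkl","rb")) for i in(1,2)]
for k in(0,1): print(leanfit(cs,d,[0.],seed=k))
b,e=fitbase(cs,[.504,-.247,-4.14]); print(seats(b),e, gradfit(cs,SEAT,.018,rad=.003), gradfit(cs[1:],seats(b)[1],.018,rad=.003))
ov(cs,[0,0,.018,0,0],d,"pics/v2o.png")
E
```

```text
-0.0015 [0.4  0.06]
-0.001 [ 0.18 -0.17]
-0.0006 [-0.52  0.04]
-0.0002 [ 0.03 -0.88]
0.0002 [-0.28 -0.07]
t 38.35
(array([ 0.00270729, -0.00180574,  0.01808423, -0.03456909,  0.01616498]), np.float64(-283.366455078125))
(array([ 0.00317275, -0.00135166,  0.0178873 , -0.05699397,  0.0036653 ]), np.float64(-283.5733337402344))
(array([ 0.46725342, -0.27232134]), array([ 0.54419704, -0.22188643])) 0.9345032299466522 (array([ 0.4681, -0.2725]), np.float32(334.15216)) (array([ 0.54469704, -0.22238643]), np.float32(235.82446))
```

View pics/v2o.png

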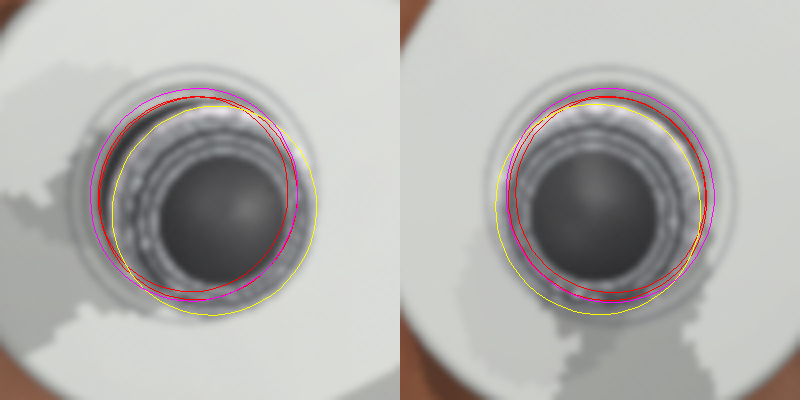

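The head and foot now match an upright, seated mic to within about 1 mm of the seat centre. The base and the home mic are unmoved and the arm is clear, so I'm handing in.

```bash
python3 -c "
from plant import ctrl
print(ctrl.close_job(),ctrl.current_t())"
```

```text
the job is handed in; nothing more can be done
the job is handed in; nothing more can be done
```

I handed the job in at about 38 s: the last pictures show the microphone upright in its seat within about 1 mm of the middle, with the base and the other microphone unmoved, but the hand-in returned no verdict.

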